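# Snap the cover onto the seed tray and keep it pressed

## Robot

A 7-joint arm with a two-finger parallel gripper is mounted at the origin on the work surface. World frame = base frame: x ahead of the robot, y to its left, z up, the work surface at z = 0. Lengths are in mm, angles in degrees, forces in N, time in s.
With the tool pointing down it reaches from about 425 to 950 mm from the base axis. Payload 4.7 kg.
Tool frame: the origin (TCP) lies between the finger pads; the fingertips stand 22 mm ahead of it and the grasp point (between the pads) lies 3 mm ahead of it; z points along the fingers, y is the line along which they close (so a half turn about z gives the same grasp; the last joint's range is limited). The gripper opens to 85 mm and grips with 20 to 120 N. Pads are 22 mm wide; open, the fingers measure 114 mm over their backs; the gripper's body (76 mm by 85 mm) begins 54 mm behind the grasp point. The pads swing forward as they close: fully open they stand 13 mm farther back than shut.
Start: joints at [-66.228, 26.849, -2.785, 87.806, 1.381, 65.374, -4.715], TCP at [289.792, 609.645, 253.335] pointing down, gripper open.
Joint ranges: [-148.3, 148.3], [-19.14, 114.17], [-79.39, 73.82], [5.75, 140.21], [-59.74, 239.74], [12.07, 113.84], [-152.46, 152.46]. Speed limits (degrees/s): [147.25, 147.25, 180, 180, 180, 180, 180].

## Interface

Orientations are given as [roll, pitch, yaw] about the fixed x, y, z axes, in that order (R = Rz(yaw) Ry(pitch) Rx(roll)).
In Python, from bench import manip gives the robot as it stands. The module is installed in compiled form; this text tells all that it offers.
- The arm moves only by the tool step_arm, never from a script. Its argument "commands" is a list of rows, each a list of 4 numbers: the shift along the tool's x, y, z in mm, then the turn about the tool's z in degrees. In form: [[tx, ty, tz, roll], ...]. A call has 1 to 10 rows; each row shifts and turns the commanded pose from where the row before left it, along the tool's axes as they then stand; what a row does not reach is not made up. A row lasts 1/8 s, in which the tool goes at most 62.5 mm and 10.7 degrees, less where a joint would pass 70% of its speed; a pose out of reach is approached as far as the arm can. A call is refused whole if a number of a shift passes 62.5 or a number of a turn 10.7, either way. A call with a gripper value outside its range is refused whole. "claw" is the finger opening in mm, from 0 to 85.4, set as the call begins (left out, the last holds). The fingers move at their own pace and stop on an object; "newtons" is the grip in N (left out, the last holds). Time passes only in rows, so rows that do not move let the fingers close. It gives the time, the measured TCP pose, the force, the opening and the grip force at its end, in the units of the state.
- manip.state(): the state, without advancing time (a new reading comes with each control period).
- manip.snapshot(name): name is "side" or "top"; returns a dict with "frame" (480x640x3 uint8, blue, green, red), "mtx" (3x3 intrinsics, pixels), "world_from_camera" (4x4, takes a point from camera to world coordinates). Camera axes: x right, y down, z forward; pixel columns grow to the right and rows downward; lengths in mm; the calibration is good to about 2 mm. A picture is of the moment at which its call begins. There is no depth.
- manip.sign_off(): hands the job in; it is judged then, once.
Trained networks look in the newest picture that a camera, given by its name, has taken for a name from the list of things; names that differ only in an ending like _2 or _b are one class to them, and where a whole thing is asked for, a point or a joint stands for the part that bears it (a point fixed in the world has none). Each returns a list of dicts, best first, with "p" (0 to 1); they miss things now and then, are a little off and sometimes report something else, mostly with a low value. They report only what shows in the picture. A call takes as long as a camera call. They do not tell look-alikes from the thing itself.
- manip.find_in(camera, target): "pixel" ([column, row] in pixels, amid what is visible of it).
- manip.silhouettes(camera, target): "pixels" (480x640 bool, what is visible of it) and "pixel" ([column, row] in pixels, amid what is visible of it).
- manip.pinpoint(camera, target): "pixel" ([column, row] in pixels: a listed point, or the origin of a listed thing).
The state is a dict: "clock": time; "joint_pos": joint angles; "dq": joint speeds; "joint_torque": joint torques, N m; "tcp_pos": TCP position; "ee_rot": TCP orientation; "force": force on the tool from outside, world axes, zero at the start; "moment": the same for the moment, N m; "gripper_width": finger opening in mm; "grasp_force": force on a finger pad.
Only numpy, scipy, OpenCV 4.12 (cv2) and the standard library are available. Lean on these libraries where they do the work, as an engineer would, in place of code of your own. Each camera call takes 0.05 s, during which the arm holds its last target. There are 200 camera calls.

## Task

Pick up the loose black cover by its upright rib, set it squarely on the two-cell seed tray that has the two sprung side clips, and press it straight down until both clips snap over its edges and it is fully home on the rim. Do not let go: finish while still pressing the cover down firmly, with about 10 N. Leave the clay pot, the tin and the wooden ruler where they are.

Things in the scene. Friction and masses are not known exactly. Their poses are not given: they have to be found in the camera images.
- cover_grip (a point): centre of the cover's upright grip rib, half-way up. The rib is 70 mm long (along x), 14 mm thick (y) and 44 mm high. This point lies 22 mm above the plate's top face, 22 mm below the rib's top, 51 mm above the feet's tips. Axes are the cover's own, z up; the cover is the same after half a turn
- cover: the loose black plastic cover, about 0.11 kg: a plate 130 (x) x 80 (y) x 5 mm with the rib on top and, under the corners, four tapered locating feet 24 mm long on which it stands at the start. Origin under its centre, level with the feet's tips; axes as cover_grip
- tray_mouth (a point): centre of the tray's mouth, level with its rim, 60 mm above the table; axes x along the tray, y across it (towards clip_a), z up. With the cover home its plate lies on the rim, cover_grip is 27 mm above this point, and its feet are inside the mouth with 1.5 mm play all round (tapered: they find their way in from up to 4 mm off)
- clip_a_head (a point): inner tip of one grey sprung clip, at the middle of the tray's +y long side, 7.5 mm above the rim. The head is 26 mm long (x), overhangs the rim by 3 mm and slopes up and outwards to 23 mm above the rim; its flat underside is 1.5 mm above the plate of a cover that is home. It swings outwards when the plate is pressed past it
- clip_b_head (a point): the same on the -y side. Going down, the plate meets the clips with cover_grip 40 to 44 mm above tray_mouth; resistance grows to a peak of 8 to 22 N at about 36 mm, drops to 2 to 5 N while the clips rub on the plate's edges, and to nothing when they spring in over it at about 30 mm; then the plate bottoms on the rim and the force rises steeply again
- tray: black two-cell seed tray, 130 (x) x 80 (y) x 60 mm outside, on a thin aluminium base plate 150 x 110 mm fixed to the table; origin under its centre at table level, axes as tray_mouth
- pot: small terracotta pot, 60 mm across, 45 mm tall, standing between the tray and the cover; origin under its centre; not to be disturbed
- tin: small round tin, 56 mm across, 50 mm tall; origin under its centre; not to be disturbed
- ruler: flat wooden ruler 200 x 30 x 4 mm lying on the table; origin under its centre; not to be disturbed
Things that resemble listed ones, but are neither listed nor needed, are in the scene too. Leave any yellow look-alike of the cover alone.

How it is judged (in metres and radians):
On the way, in this order (a step that is already met when the one before it is completed fails the run):
1. the cover is lifted off the table in the gripper (height (world z) of cover_grip above 0.085 m and contact force between the fingers and cover above 1 N), for 0.2 s.
2. the cover is snapped fully home on the tray, under both clips (z of cover_grip in the frame of tray_mouth between 0.022 and 0.029 m and horizontal distance between cover_grip and tray_mouth below 0.005 m and angle between cover's own z axis and vertical below 0.06 rad and angle between the x axis of cover and the x axis of tray, either way round below 0.08 rad), for 0.2 s.
At the end, for the whole second after the job is handed in: The cover is fully home under both clips (cover_grip 22 to 29 mm above tray_mouth, within 5 mm of it sideways, tilted less than 0.06 rad, turned less than 0.08 rad from the tray), at rest, the fingers still on it and pressing it onto the tray with more than 5 N (all of step 2 and contact force between cover and tray above 5 N and contact force between the fingers and cover above 1 N and linear speed of cover below 0.02 m/s); the arm keeps its last pose, push and grip.
It fails at once if the clay pot, the tin or the ruler is pushed more than 3 cm (distance of any of pot, tin, ruler from where it was at the start of the episode above 0.03 m).
It fails at once if one of them is knocked over (angle between any of pot, tin, ruler's own z axis and vertical above 0.4 rad).
It also fails if it takes over 54 s, if anything falls off the work surface, if the arm or the gripper's body presses on something with over 40 N, if the wrist force passes 120 N, or if a joint passes its speed limit or range.

## Working session

There is one attempt and no reset: what is moved stays moved. The work goes in short steps, Python scripts to look and compute and a tool call to move; the robot and the scene stay as the last step left them, time stands still between calls to the robot, and variables do not carry over. Pictures are saved under pics/ and viewed, at most 10 in all, crops included, and the job is handed in when it is done.

Besides the shell and the picture viewer there is one more tool, called after "Call:" by a JSON object that holds its "fn" and its "kwargs". step_arm: Moves the arm, as the interface text tells. Its arguments: {"type":"object","properties":{"commands":{"type":"array"},"claw":{"type":"number"},"newtons":{"type":"number"}},"required":["commands"]}

```bash
mkdir -p pics; cat > h.py <<'E'
import numpy as np, cv2
from bench import manip
def ray(s,px):
    K=s["mtx"];T=s["world_from_camera"]
    d=T[:3,:3]@np.linalg.inv(K)@np.array([px[0],px[1],1.]);return T[:3,3],d
def atz(s,px,z):
    o,d=ray(s,px);return o+d*(z-o[2])/d[2]
def proj(s,p):
    T=np.linalg.inv(s["world_from_camera"]);c=T[:3,:3]@np.array(p,float)+T[:3,3];q=s["mtx"]@c;return q[:2]/q[2]
def tri(sa,pa,sb,pb):
    o1,d1=ray(sa,pa);o2,d2=ray(sb,pb)
    t=np.linalg.lstsq(np.c_[d1,-d2],o2-o1,rcond=None)[0]
    a=o1+t[0]*d1;b=o2+t[1]*d2;return (a+b)/2,np.linalg.norm(a-b)
E
python3 - <<'E'
from h import *
np.set_printoptions(precision=1,suppress=True)
S={}
for n in("top","side"):
    S[n]=s=manip.snapshot(n);cv2.imwrite(f"pics/{n}0.png",s["frame"])
    print(n,s["world_from_camera"][:3,3])
    for t,z in(("cover_grip",51),("tray_mouth",60),("clip_a_head",67.5),("pot",0),("tin",0),("ruler",0)):
        print(t,[(round(r["p"],2),np.round(r["pixel"]),atz(s,r["pixel"],z)[:2]) for r in manip.pinpoint(n,t)[:4]])
st=manip.state();print({k:np.round(v,2) for k,v in st.items()})
E
```

```text
top [432.6  39.7 873.4]
cover_grip [(0.92, array([244., 233.]), array([602.4, 186.2])), (0.74, array([149., 274.]), array([529.2, 347.1]))]
tray_mouth [(0.64, array([485., 299.]), array([ 495.3, -219.5]))]
clip_a_head [(0.61, array([467., 309.]), array([ 478.9, -186.2]))]
pot [(0.56, array([348., 251.]), array([582.9,   4.4]))]
tin []
ruler [(0.72, array([312., 156.]), array([763.5,  75.3]))]
side [380.2 612.1 564.5]
cover_grip [(0.87, array([279., 323.]), array([602.1, 196.9])), (0.79, array([277., 436.]), array([533.5, 351.7]))]
tray_mouth [(0.85, array([417., 182.]), array([ 501. , -217.3]))]
clip_a_head [(0.66, array([425., 190.]), array([ 480., -181.]))]
pot [(0.86, array([339., 268.]), array([579.5,   5.2])), (0.34, array([278., 321.]), array([627.3, 152.5]))]
tin [(0.86, array([436., 288.]), array([416.2,  -4.3]))]
ruler [(0.61, array([217., 270.]), array([771.6,  84. ]))]
{'clock': np.float64(0.7), 'joint_pos': array([-66.2,  26.9,  -2.8,  87.8,   1.4,  65.4,  -4.7]), 'dq': array([ 0. , -0.1, -0. , -0.1,  0.1, -0.1,  0.1]), 'joint_torque': array([  0. , -51. ,  -0.1, -23.8,   0. ,   0. ,  -0. ]), 'tcp_pos': array([289.8, 609.6, 253.4]), 'ee_rot': array([180. ,  -0. , 154.6]), 'force': array([0.6, 0.1, 0.2]), 'moment': array([ 0., -0.,  0.]), 'grasp_force': np.float64(0.0), 'gripper_width': np.float64(85.57)}
```

View pics/top0.png

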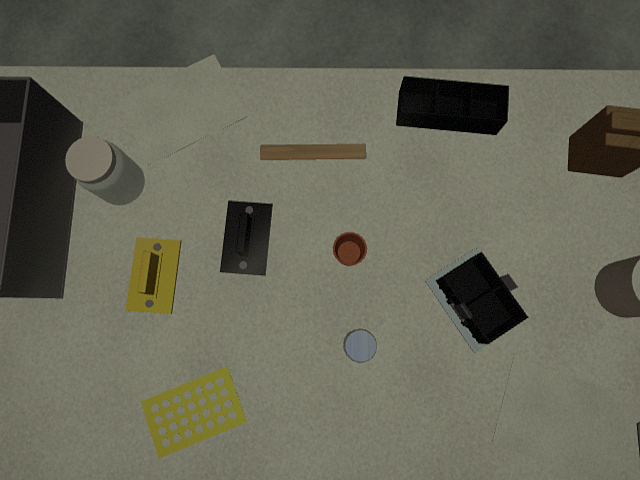

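View pics/side0.png

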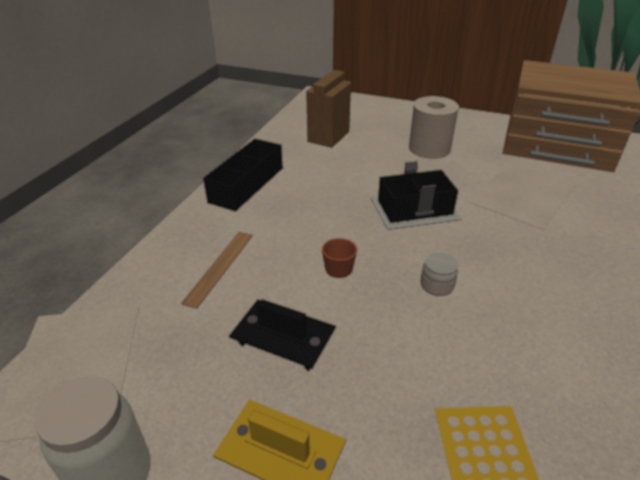

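The side view shows the same objects.
- **Cover:** top view has a black cover at (245,238) and a yellow look-alike at (155,275). The black one is meant.
- **Tray:** there is a two-cell tray with grey clips on a pale base plate at (480,298), and a black box without clips at (453,105). The clipped one is meant.
- **Obstacles:** pot (349,249), tin (360,345), ruler (313,152).

I'll confirm the cover and tray in one crop and measure their yaws.

```bash
python3 - <<'E'
from h import *
np.set_printoptions(precision=1,suppress=True)
S={n:manip.snapshot(n) for n in("top","side")}
f=S["top"]["frame"]
a=cv2.resize(f[190:285,205:285],None,fx=4,fy=4);b=cv2.resize(f[240:355,420:535],None,fx=4,fy=4)
h=max(a.shape[0],b.shape[0]);o=np.zeros((h,a.shape[1]+b.shape[1],3),np.uint8);o[:a.shape[0],:a.shape[1]]=a;o[:b.shape[0],a.shape[1]:]=b
cv2.imwrite("pics/crop.png",np.clip(o*1.6,0,255).astype(np.uint8))
for t,z in(("cover",29),("tray",60)):
  for r in manip.silhouettes("top",t)[:3]:
    m=r["pixels"].astype(np.uint8);c=max(cv2.findContours(m,0,1)[0],key=cv2.contourArea).reshape(-1,2)
    w=np.array([atz(S["top"],p,z)[:2] for p in c],np.float32);R=cv2.minAreaRect(w);B=cv2.boxPoints(R)
    e=[B[1]-B[0],B[2]-B[1]];e=max(e,key=np.linalg.norm)
    print(t,r["p"],r["pixel"],R,"long axis yaw",np.degrees(np.arctan2(e[1],e[0])))
P={n:{t:manip.pinpoint(n,t) for t in("cover_grip","tray_mouth","clip_a_head","clip_b_head","pot","tin")} for n in S}
for t in P["top"]:
  for x in P["top"][t][:2]:
    for y in P["side"][t][:2]: print(t,round(x["p"],2),round(y["p"],2),*tri(S["top"],x["pixel"],S["side"],y["pixel"]))
E
```

```text
cover 0.98 [245.8, 237.0] ((601.142822265625, 186.98080444335938), (83.22391510009766, 133.07083129882812), 86.1082992553711) long axis yaw -3.8916974
cover 0.88 [151.2, 272.9] ((530.8076171875, 347.5760498046875), (83.04219818115234, 131.46533203125), 86.42250061035156) long axis yaw -3.5774999
tray 0.96 [472.6, 300.4] ((501.05609130859375, -209.60568237304688), (142.27139282226562, 125.96987915039062), 32.697723388671875) long axis yaw 32.697723
cover_grip 0.74 0.87 [600.5 188.   49.9] 4.257668257931338
cover_grip 0.74 0.71 [ 629.6  227.5 -190.9] 34.19644818477997
cover_grip 0.63 0.87 [526.9 301.6 189.2] 30.194098892675868
cover_grip 0.63 0.71 [532.9 349.8  51.2] 9.402214156413653
tray_mouth 0.7 0.84 [ 497.2 -223.8   52. ] 0.8146632010253275
tray_mouth 0.7 0.74 [ 595.5 -296.  -260.8] 158.83138657756297
clip_a_head 0.5 0.82 [ 483.5 -190.1   65.6] 4.2484096222592065
clip_b_head 0.72 0.66 [ 521.1 -251.6   58.1] 7.540984891313772
clip_b_head 0.19 0.66 [501.7 138.7 294.2] 85.5238861199995
pot 0.84 0.85 [582.1   3.1  -2.7] 3.7160925251634125
tin 0.84 0.68 [414.9 -15.1  -4.3] 0.4804022636477879
tin 0.41 0.68 [ 476.3 -330.9 -286.6] 87.56008691653908
```

View pics/crop.png

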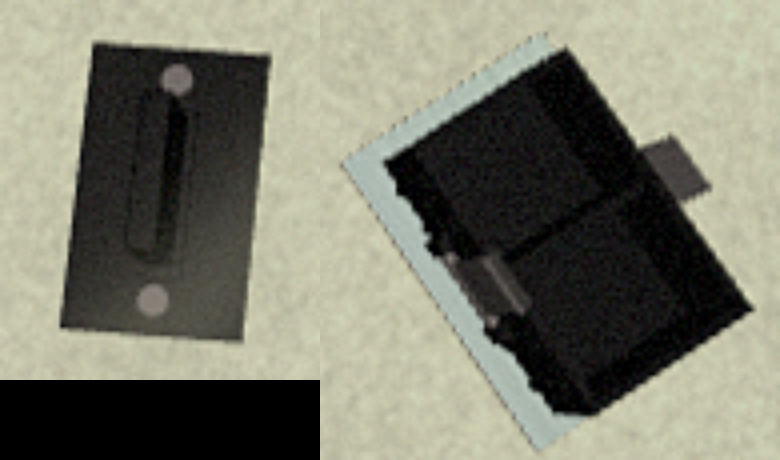

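The crop confirms the black cover with its upright rib. It also confirms the two-cell tray with grey clips at about (463,310) and (508,282) on a pale base plate. Next I'll fit both poses from their corners.

```bash
python3 - <<'E'
from h import *
from scipy.optimize import least_squares
np.set_printoptions(precision=2,suppress=True)
s=manip.snapshot("top");sd=manip.snapshot("side");g=cv2.cvtColor(s["frame"],cv2.COLOR_BGR2GRAY)
def sub(L): return cv2.cornerSubPix(g,np.array(L,np.float32).reshape(-1,1,2),(4,4),(-1,-1),(3,50,.01)).reshape(-1,2)
def fit(obs,x0):
    def T(q,p): c,n=np.cos(q[2]),np.sin(q[2]);return [q[0]+c*p[0]-n*p[1],q[1]+n*p[0]+c*p[1],p[2]]
    f=lambda q:np.concatenate([proj(s,T(q,p))-o for p,o in obs])
    r=least_squares(f,x0,loss="soft_l1",x_scale=[1,1,.01]);print(r.x[:2],np.degrees(r.x[2]),"res px",r.fun.reshape(-1,2).tolist() and np.round(r.fun,1));return r.x,T
c=sub([(228.5,200.5),(272.5,203.75),(265.75,275.25),(220.5,271.75)]);print(c.tolist())
fit(list(zip([(65,40,29),(65,-40,29),(-65,-40,29),(-65,40,29)],c)),[601,187,-.07])
t=sub([(482,252),(527.9,317.4),(425.5,280.5),(475,352.5)]);print(t.tolist())
# x axis along yaw~32+90? test: long axis direction
W=[atz(s,t[0],60),atz(s,t[1],60),atz(s,t[2],3),atz(s,t[3],3)]
print(W,np.linalg.norm(W[0]-W[1]),np.linalg.norm(W[2]-W[3]))
q,T=fit(list(zip([(65,-40,60),(-65,-40,60),(75,55,3),(-75,55,3)],t)),[500,-220,.56])
f=s["frame"].copy()
for z,a,b in((60,65,40),(3,75,55)):
    P=np.array([proj(s,T(q,(i*a,j*b,z))) for i,j in((1,1),(1,-1),(-1,-1),(-1,1))]);cv2.polylines(f,[np.round(P*16).astype(int)],True,(0,0,255),1,cv2.LINE_AA,4)
f2=sd["frame"].copy()
for z,a,b in((60,65,40),(3,75,55)):
    P=np.array([proj(sd,T(q,(i*a,j*b,z))) for i,j in((1,1),(1,-1),(-1,-1),(-1,1))]);cv2.polylines(f2,[np.round(P*16).astype(int)],True,(0,0,255),1,cv2.LINE_AA,4)
A=cv2.resize(f[235:360,415:540],(400,400));B=cv2.resize(f2[145:245,360:470],(440,400));cv2.imwrite("pics/fit.png",np.clip(np.hstack([A,B[:,:400]])*1.5,0,255).astype(np.uint8))
E
```

```text
[[227.7606964111328, 200.23802185058594], [272.3658447265625, 203.40057373046875], [265.2137756347656, 275.2178955078125], [219.3414306640625, 271.57537841796875]]
[600.25 186.85] -3.4851125441447506 res px [ 0.2 -0.1 -0.2 -0.1 -0.3  0.   0.2  0.1]
[[481.0655212402344, 251.39309692382812], [527.9563598632812, 316.79388427734375], [423.64532470703125, 280.2247619628906], [474.51123046875, 353.4377136230469]]
[array([ 575.52, -215.9 ,   60.  ]), array([ 467.94, -287.65,   60.  ]), array([ 531.74, -129.8 ,    3.  ]), array([ 405.83, -214.96,    3.  ])] 129.31785456553357 152.0041746233841
[ 499.42 -218.36] 33.8436665017618 res px [-0.3 -0.1  0.1  0.1  0.6  0.4 -0.3 -0.4]
```

View pics/fit.png

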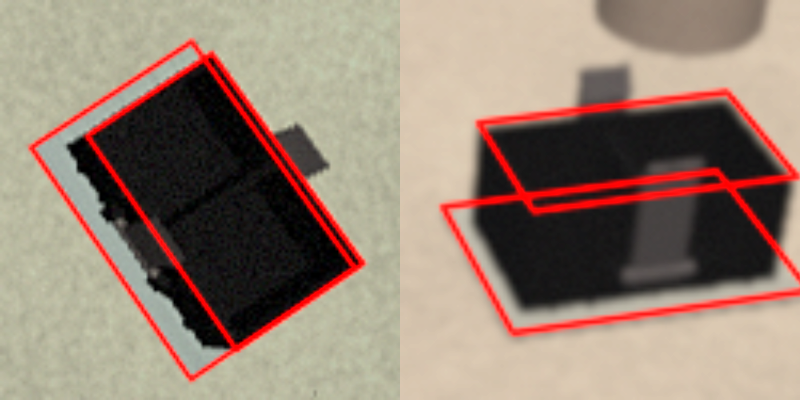

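The overlay matches to within about 1 px in the top view, and the side view agrees to about 2 mm.
- **Cover:** (600, 187), yaw −3.5.
- **Tray:** (499, −218), yaw 33.8.

I'll set out with gripper yaw −3.5 at the cover, which keeps the last joint within range for both poses.

Call:
{"fn": "step_arm", "kwargs": {"commands": [[-28, -21, 0, 0], [-28, -21, 0, 0], [-28, -21, 0, 0], [-28, -21, 0, 0], [-28, -21, 0, 0], [-28, -21, 0, 0], [-28, -21, 0, 0], [-28, -21, 0, 0], [-28, -21, 0, 0], [-28, -21, 0, 0]], "claw": 50}}

```text
clock: 2.85
tcp_pos: [453.0, 298.7, 253.5]
ee_rot: [180.0, 0.0, 154.6]
force: [0.1, 0.6, 0.2]
gripper_width: 49.8
grasp_force: 0.0
```

Call:
{"fn": "step_arm", "kwargs": {"commands": [[-23, -5, 0, 0], [-23, -5, 0, 0], [-23, -5, 0, 0], [-23, -5, 0, 0], [-23, -5, 0, 0], [-23, -5, 0, 0], [-23, -5, 0, 0], [-23, -5, 0, 0], [0, 0, 0, 10], [0, 0, 0, 10]]}}

```text
clock: 4.1
tcp_pos: [602.1, 184.0, 253.2]
ee_rot: [-180.0, -0.0, 134.2]
force: [-0.0, -1.1, 0.8]
gripper_width: 49.9
grasp_force: 0.0
```

Call:
{"fn": "step_arm", "kwargs": {"commands": [[0, 0, 0, 10], [0, 0, 0, 10], [0, 0, 0, 10], [0, 0, 0, 10], [0, 0, 0, 10], [0, 0, 0, 10], [0, 0, 0, 10], [0, 0, 0, 10], [0, 0, 0, 10], [0, 0, 0, 10]]}}

```text
clock: 5.35
tcp_pos: [601.8, 184.6, 253.4]
ee_rot: [-180.0, -0.0, 34.3]
force: [-1.0, -0.5, 0.1]
gripper_width: 50.1
grasp_force: 0.0
```

Call:
{"fn": "step_arm", "kwargs": {"commands": [[0, 0, 0, 10], [0, 0, 0, 10], [0, 0, 0, 10], [0, 0, 0, 8], [0, 0, 0, 0], [0, 0, 0, 0]]}}

```text
clock: 6.1
tcp_pos: [601.6, 184.7, 253.3]
ee_rot: [-180.0, -0.0, -3.3]
force: [0.1, -0.9, -0.3]
gripper_width: 49.8
grasp_force: 0.0
```

Call:
{"fn": "step_arm", "kwargs": {"commands": [[-1.5, -2, 20, 0], [0, 0, 30, 0], [0, 0, 30, 0], [0, 0, 25, 0], [0, 0, 15, 0], [0, 0, 0, 0], [0, 0, 0, 0]]}}

```text
clock: 6.98
tcp_pos: [600.8, 186.7, 134.0]
ee_rot: [-180.0, -0.1, -3.4]
force: [0.7, -0.2, 0.1]
gripper_width: 50.5
grasp_force: 0.0
```

```bash
python3 - <<'E'
from h import *
a,b=manip.snapshot("top"),manip.snapshot("side")
A=cv2.resize(a["frame"][180:290,190:300],(400,400));B=cv2.resize(b["frame"][200:390,190:380],(400,400))
cv2.imwrite("pics/near.png",np.clip(np.hstack([A,B])*1.5,0,255).astype(np.uint8));print(manip.state()["tcp_pos"])
E
```

```text
[600.84210916 186.79330059 134.35573791]
```

View pics/near.png

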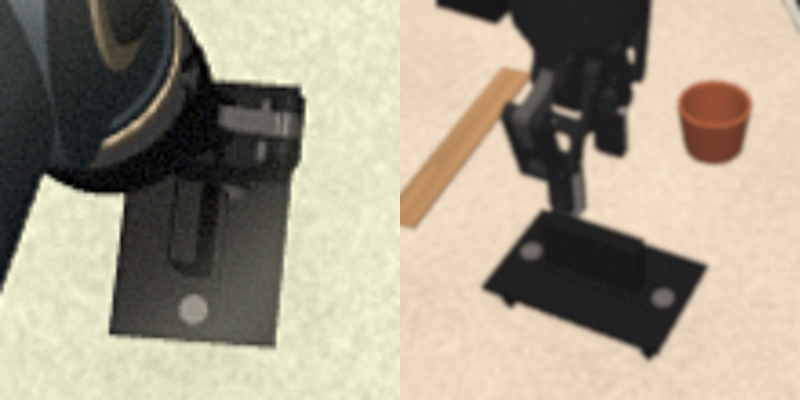

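The open fingers straddle the rib in both views: the rib end is at crop (195,270) on the left, and the fingers are above the rib on the right. I'll descend and grip.

Call:
{"fn": "step_arm", "kwargs": {"commands": [[0, 0, 20, 0], [0, 0, 20, 0], [0, 0, 15, 0], [0, 0, 12, 0], [0, 0, 8, 0], [0, 0, 4, 0], [0, 0, 0, 0], [0, 0, 0, 0]]}}

```text
clock: 8.07
tcp_pos: [600.5, 186.8, 54.8]
ee_rot: [-180.0, -0.0, -3.4]
force: [0.5, -0.7, 0.1]
gripper_width: 50.0
grasp_force: 0.0
```

Call:
{"fn": "step_arm", "kwargs": {"commands": [[0, 0, 0, 0], [0, 0, 0, 0], [0, 0, 0, 0], [0, 0, 0, 0], [0, 0, 0, 0], [0, 0, 0, 0], [0, 0, 0, 0], [0, 0, 0, 0]], "claw": 0, "newtons": 90}}

```text
clock: 9.07
tcp_pos: [600.4, 186.8, 54.7]
ee_rot: [-180.0, -0.0, -3.4]
force: [-0.9, 0.3, 4.7]
gripper_width: 13.3
grasp_force: 87.7
```

Call:
{"fn": "step_arm", "kwargs": {"commands": [[0, 0, -10, 0], [0, 0, -20, 0], [0, 0, -30, 0], [0, 0, -30, 0], [0, 0, -30, 0], [0, 0, -15, 0], [0, 0, 0, 0], [0, 0, 0, 0], [0, 0, 0, 0]]}}

```text
clock: 10.2
tcp_pos: [599.4, 186.6, 188.0]
ee_rot: [179.9, 0.1, -3.4]
force: [-0.2, -0.1, -1.3]
gripper_width: 12.9
grasp_force: 87.6
```

```bash
python3 - <<'E'
from h import *
np.set_printoptions(precision=1,suppress=True)
a,b=manip.snapshot("top"),manip.snapshot("side")
for n,s in(("top",a),("side",b)):
  print(n,[(round(r["p"],2),r["pixel"],proj(s,[600.4,186.8,186])) for r in manip.pinpoint(n,"cover_grip")])
B=cv2.resize(b["frame"][150:350,170:370],(500,500));cv2.imwrite("pics/lift.png",np.clip(B*1.5,0,255).astype(np.uint8));print({k:v for k,v in manip.state().items() if k in("tcp_pos","force","moment","grasp_force","gripper_width")})
E
```

```text
top [(0.67, [230.3, 215.9], array([228.5, 215.7]))]
side [(0.84, [274.3, 246.0], array([277.4, 241.9])), (0.69, [279.1, 434.3], array([277.4, 241.9])), (0.41, [436.9, 287.3], array([277.4, 241.9]))]
{'tcp_pos': array([599.9, 186.6, 188.8]), 'force': array([-0.3, -0.4, -0.6]), 'moment': array([0., 0., 0.]), 'grasp_force': 87.5652801990509, 'gripper_width': 13.051893297819634}
```

View pics/lift.png

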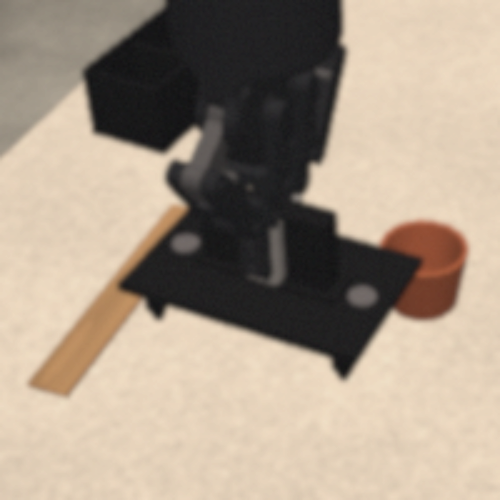

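The cover is held level by its rib, with the feet clear. I'll turn it to the tray's yaw and carry it over.

Call:
{"fn": "step_arm", "kwargs": {"commands": [[0, 0, 0, -7], [0, 0, 0, -8], [0, 0, 0, -8], [0, 0, 0, -8], [0, 0, 0, -6], [0, 0, 0, 0]]}}

```text
clock: 11.15
tcp_pos: [600.1, 186.5, 189.2]
ee_rot: [-180.0, 0.0, 33.5]
force: [-0.4, -0.0, -1.6]
gripper_width: 12.9
grasp_force: 87.6
```

Call:
{"fn": "step_arm", "kwargs": {"commands": [[-12, 11, 0, 0], [-26, 24, 0, 0], [-36, 33, 0, 0], [-40, 36, 0, 0], [-40, 36, 0, 0], [-40, 36, 0, 0], [-40, 36, 0, 0], [-36, 33, 0, 0], [-26, 24, 0, 0], [-12, 11, 0, 0]]}}

```text
clock: 12.4
tcp_pos: [496.6, -219.8, 189.5]
ee_rot: [180.0, 0.0, 33.3]
force: [0.7, 0.6, -0.8]
gripper_width: 12.9
grasp_force: 87.6
```

Call:
{"fn": "step_arm", "kwargs": {"commands": [[0, 0, 0, 0], [0, 0, 0, 0], [0, 0, 0, 0], [0, 0, 0, 0]]}}

```text
clock: 12.9
tcp_pos: [498.7, -215.8, 189.2]
ee_rot: [-180.0, -0.0, 33.7]
force: [0.2, -0.3, 0.3]
gripper_width: 12.8
grasp_force: 87.6
```

Call:
{"fn": "step_arm", "kwargs": {"commands": [[-1, 2.5, 10, 0], [0, 0, 18, 0], [0, 0, 18, 0], [0, 0, 13, 0], [0, 0, 7, 0], [0, 0, 0, 0], [0, 0, 0, 0], [0, 0, 0, 0]]}}

```text
clock: 13.9
tcp_pos: [499.3, -219.7, 123.8]
ee_rot: [180.0, -0.1, 33.6]
force: [-1.0, -0.4, -1.2]
gripper_width: 12.8
grasp_force: 87.6
```

```bash
python3 - <<'E'
from h import *
a,b=manip.snapshot("top"),manip.snapshot("side")
A=cv2.resize(a["frame"][230:360,410:540],(400,400));B=cv2.resize(b["frame"][110:240,350:480],(400,400))
cv2.imwrite("pics/over.png",np.clip(np.hstack([A,B])*1.7,0,255).astype(np.uint8));print(manip.state()["tcp_pos"],manip.state()["ee_rot"])
for n,s in(("top",a),("side",b)):
  for t,z in (("cover_grip",119),("tray_mouth",60)):print(n,t,[(round(r["p"],2),r["pixel"],atz(s,r["pixel"],z)) for r in manip.pinpoint(n,t)[:2]])
E
```

```text
[ 499.15038851 -219.59008535  123.70131836] [ 1.79968679e+02 -4.31947170e-02  3.35762183e+01]
top cover_grip [(0.87, [498.4, 292.1], array([ 502.12456213, -221.12563856,  119.        ])), (0.8, [148.0, 273.3], array([522.26985893, 322.8604346 , 119.        ]))]
top tray_mouth []
side cover_grip [(0.92, [277.5, 432.2], array([514.26936172, 381.73359744, 119.        ])), (0.81, [422.7, 159.9], array([ 493.86629615, -197.9951578 ,  119.        ]))]
side tray_mouth [(0.92, [420.7, 180.5], array([ 495.85058888, -224.66094896,   60.        ]))]
```

View pics/over.png

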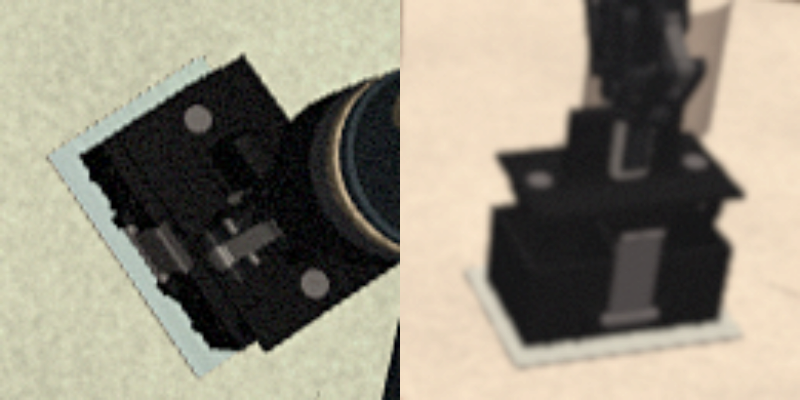

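The cover sits squarely over the tray, between the clips: the plate corners are at crop (243,55) and (265,350), with the feet just above the rim. I'll check those corners numerically.

```bash
python3 - <<'E'
from h import *
np.set_printoptions(precision=1,suppress=True)
s=manip.snapshot("top");g=cv2.cvtColor(s["frame"],cv2.COLOR_BGR2GRAY)
k=400/130
c=cv2.cornerSubPix(g,np.array([[[410+243/k,230+55/k]],[[410+265/k,230+350/k]]],np.float32),(3,3),(-1,-1),(3,50,.01)).reshape(-1,2)
z=123.7-3.7-22
t=np.radians(33.6);R=np.array([[np.cos(t),-np.sin(t)],[np.sin(t),np.cos(t)]])
for p,m in zip(c,((65,-40),(-65,-40))):
  w=atz(s,p,z)[:2];print(p,w,"centre if corner",m,w-R@m, "alt (65,40)/( -65,40)",w-R@(m[0],40))
E
```

```text
[488.3 247.5] [ 575.4 -215.8] centre if corner (65, -40) [ 499.1 -218.5] alt (65,40)/( -65,40) [ 543.4 -285.1]
[495.7 344.5] [ 422.9 -220.3] centre if corner (-65, -40) [ 455. -151.] alt (65,40)/( -65,40) [ 499.2 -217.6]
```

The measured cover centre is (499.2, −218.0), within 0.5 mm of the tray's. I'll lower it into the mouth.

Call:
{"fn": "step_arm", "kwargs": {"commands": [[0, 0, 4, 0], [0, 0, 4, 0], [0, 0, 3, 0], [0, 0, 2, 0], [0, 0, 2, 0], [0, 0, 0, 0], [0, 0, 0, 0]], "newtons": 120}}

```text
clock: 15.12
tcp_pos: [499.0, -219.5, 108.3]
ee_rot: [180.0, -0.0, 33.6]
force: [0.6, 0.2, -1.0]
gripper_width: 12.6
grasp_force: 116.8
```

Call:
{"fn": "step_arm", "kwargs": {"commands": [[0, 0, 2, 0], [0, 0, 1.5, 0], [0, 0, 1.5, 0], [0, 0, 0, 0]]}}

```text
clock: 15.62
tcp_pos: [499.1, -219.7, 103.5]
ee_rot: [180.0, -0.0, 33.6]
force: [0.2, -0.4, 1.9]
gripper_width: 12.7
grasp_force: 117.4
```

Call:
{"fn": "step_arm", "kwargs": {"commands": [[0, 0, 1.5, 0], [0, 0, 1.5, 0], [0, 0, 1.5, 0], [0, 0, 0, 0]]}}

```text
clock: 16.12
tcp_pos: [499.9, -220.1, 99.9]
ee_rot: [179.9, -0.1, 33.6]
force: [-0.5, 0.2, 9.4]
gripper_width: 12.8
grasp_force: 118.8
```

Call:
{"fn": "step_arm", "kwargs": {"commands": [[0, 0, 1.5, 0], [0, 0, 1.5, 0], [0, 0, 1.5, 0], [0, 0, 0, 0]]}}

```text
clock: 16.62
tcp_pos: [498.7, -219.3, 93.7]
ee_rot: [-180.0, 0.0, 33.6]
force: [0.7, -0.7, -1.1]
gripper_width: 12.6
grasp_force: 117.4
```

Call:
{"fn": "step_arm", "kwargs": {"commands": [[0, 0, 1, 0], [0, 0, 1, 0], [0, 0, 0, 0], [0, 0, 0, 0]]}}

```text
clock: 17.12
tcp_pos: [498.8, -219.6, 92.3]
ee_rot: [-180.0, 0.0, 33.6]
force: [0.3, 0.6, -0.7]
gripper_width: 12.8
grasp_force: 117.3
```

Call:
{"fn": "step_arm", "kwargs": {"commands": [[0, 0, 1, 0], [0, 0, 0, 0], [0, 0, 0, 0]]}}

```text
clock: 17.5
tcp_pos: [498.9, -219.5, 91.3]
ee_rot: [-180.0, -0.0, 33.6]
force: [-0.2, -0.4, -0.0]
gripper_width: 12.8
grasp_force: 117.3
```

Call:
{"fn": "step_arm", "kwargs": {"commands": [[0, 0, 1, 0], [0, 0, 0.5, 0], [0, 0, 0, 0], [0, 0, 0, 0]]}}

```text
clock: 18.0
tcp_pos: [499.0, -219.6, 90.8]
ee_rot: [-180.0, -0.1, 33.6]
force: [-2.4, 1.1, 8.6]
gripper_width: 12.7
grasp_force: 118.8
```

Call:
{"fn": "step_arm", "kwargs": {"commands": [[0, 0, 1, 0], [0, 0, 0, 0], [0, 0, 0, 0]]}}

```text
clock: 18.38
tcp_pos: [499.0, -219.6, 90.7]
ee_rot: [-179.9, -0.1, 33.6]
force: [-4.5, 3.6, 16.4]
gripper_width: 12.6
grasp_force: 119.9
```

Call:
{"fn": "step_arm", "kwargs": {"commands": [[0, 0, -0.6, 0], [0, 0, 0, 0], [0, 0, 0, 0], [0, 0, 0, 0], [0, 0, 0, 0]]}}

```text
clock: 19.0
tcp_pos: [499.0, -219.6, 90.8]
ee_rot: [-180.0, -0.1, 33.6]
force: [-3.3, 2.8, 12.8]
gripper_width: 12.5
grasp_force: 119.0
```

```bash
python3 - <<'E'
from h import *
a,b=manip.snapshot("top"),manip.snapshot("side")
A=cv2.resize(a["frame"][230:360,410:540],(400,400));B=cv2.resize(b["frame"][110:240,350:480],(400,400))
cv2.imwrite("pics/home.png",np.clip(np.hstack([A,B])*1.7,0,255).astype(np.uint8));s=manip.state();print(s["tcp_pos"],s["ee_rot"],s["force"],s["moment"],s["grasp_force"])
E
```

```text
[ 498.99100732 -219.55933678   90.75533809] [-1.79963420e+02 -7.03881360e-02  3.35601913e+01] [-3.83435317  2.61033973 11.38691438] [ 0.26962062  0.76904876 -0.06842833] 118.95731449127197
```

View pics/home.png

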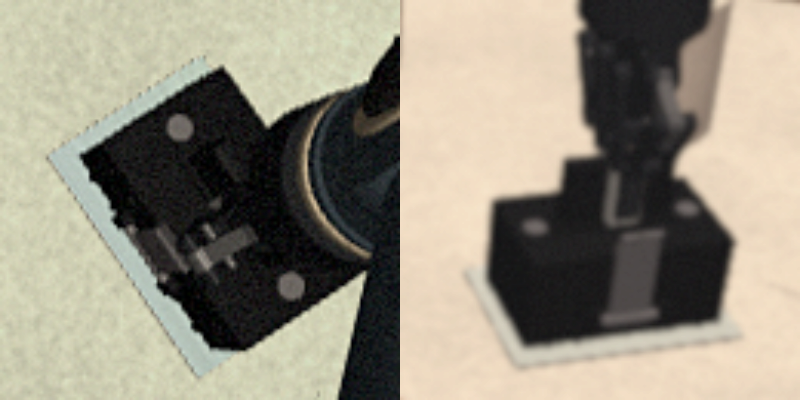

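The plate lies flush on the rim with the near clip over its edge, visible at crop (640,240) in the side view. The push is steady at about 12 N at the expected home height, so I'm handing in.

```bash
python3 -c "
from bench import manip
print(manip.sign_off())"
```

```text
the job is handed in; nothing more can be done
None
```

The black cover is home on the tray: the press-through force peaked, dropped to zero, then rose at the expected height. Only the near clip was visible over its edge; the far one was hidden. I handed the job in still gripping and pressing at about 12 N, and the sign-off gave no verdict.

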